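# Oil and drop a scooter's kickstand, then hold the scooter upright

### The job

A child's push scooter (its handlebar is off) leans on the padded hoop of the repair board and its kickstand is stiff: give the pivot a short squirt by pressing the oil can's spray button fully down and letting it come up again, and only then swing the folded kickstand down past its over-centre point until it is fully out against its stop. Then take hold of the scooter, bring it off the hoop and hold it upright on its two wheels where it stands on the board, leaning neither on the hoop nor on the kickstand, so that I can check the gap under the kickstand's foot; finish while still gripping it. Do not let it fall or leave the board, and leave everything else on the bench alone.

Things in the scene. Friction and masses are not known exactly. Their poses are not given: they have to be found in the camera images.
- board: Plywood repair board, 220 x 488 x 12 mm, fixed on the bench. Origin on the bench, under the line on which the wheels stand, midway between them; x away from the robot (board from x = -124 to +96 mm), y along the scooter to its front, z up. On it, fixed: 18 mm high wooden chocks before and behind the rear wheel (y = -180 mm), which stop it rolling; the hoop; the oil can.
- hoop (a point): Middle of the black rubber sleeve (20 mm diameter) of the fixed steel hoop behind the scooter's head tube, on which the scooter leans at the start; sleeve along board y, about 160 mm above the bench, the hoop 100 mm wide.
- scooter: Push scooter without handlebar, loose, about 1 kg, 480 mm long; wheels 120 mm across, turning freely, axles 360 mm apart; aluminium deck 100 mm wide, top 106 mm up. Origin on the wheels' ground line midway between the wheels; own z up along the scooter (vertical when upright), y to its front, x to its right, away from the robot. At the start it leans 17 degrees to +x on the hoop.
- steering_tube_top (a point): Centre of the top of the bare steel steering tube at the front, the place to hold: 34 mm diameter, axis along scooter z at x = 0, y = +180 mm, bare from 227 to 285 mm (this point) above the ground line; below is a 43 mm collar with a lug in front. Pinched along scooter y, it can turn between the pads, so the tool may stay pointing down as the scooter comes upright.
- kickstand (a joint): Kickstand angle: 0 folded (leg along scooter -y), 1.75 fully out on its stop (down, outwards and a little forward). An over-centre spring pulls it to 0 below about 0.85 rad and snaps it to 1.75 above. 1 to 2 N at 58 mm from the hinge moves it. With it out and the scooter upright, the foot hangs about 18 mm over the board; let go, the scooter can tip 10 degrees on to it.
- kickstand_hinge (a point): Centre of the kickstand's hinge, at scooter x = -60, y = 0, z = 90 mm. Its axis lies in the scooter's x-z plane and points outwards (-x) and 23 degrees upwards, so the leg swings in a plane holding scooter y and a line down and outwards, 23 degrees off scooter -z (40 degrees off the vertical while it leans).
- kickstand_foot (a point): Centre of the kickstand's rubber foot: 78 mm from the hinge along the leg and 14 mm outwards along the hinge's axis (the leg's middle is some 10 mm outwards). The leg is a 10 mm round bar, the foot 14 mm.
- kickstand_tang (a point): End of the 8 mm peg for the shoe, 60 mm from the hinge along the leg, reaching 40 mm outwards along the hinge's axis. Leg and peg can be pushed from above with closed fingertips that follow the arc.
- nozzle (a joint): How far the oil can's spray button is pressed: 0 up, 0.005 m fully down; sprung, about 2 N to start and 6 N fully down; it comes up by itself.
- nozzle_top (a point): Centre of the top of the can's white spray button, 21 mm diameter, 178 mm above the bench; pressed straight down. The can, 45 mm in diameter, stands fixed in a black ring holder at board x = -90, y = 145 mm; a thin straw from the button points at the kickstand's hinge.
- tape_roll: Roll of black tape, 60 mm diameter, 19 mm high, loose on the board beside the rear wheel; origin at the centre of its underside. Leave alone.
- screw_tub: Small open white tub of screws, 84 x 137 x 42 mm, left of the board. Leave alone.
- screwdriver: Red-handled screwdriver, 210 mm long, left of the board. Leave alone.
- green_driver: Green-handled screwdriver, 180 mm long, right of the board. Leave alone.
- pad_lock: Brass padlock lying flat, 62 x 40 x 16 mm, right of the board. Leave alone.

How it is judged:
On the way, in this order (a step that is already met when the one before it is completed fails the run):
1. the spray button is pressed down with the kickstand still folded (value of joint nozzle above 0.004 m and value of joint kickstand below 0.4 rad), for 0.15 s.
2. the spray button has come up again (value of joint nozzle below 0.001 m), for 0.1 s.
3. the kickstand is out against its stop (value of joint kickstand above 1.6 rad), for 0.2 s.
4. the scooter is gripped and upright, off the hoop (angle between scooter's own z axis and vertical below 0.08 rad and contact force between the fingers and scooter above 3 N), for 0.3 s.
At the end, for the whole second after the job is handed in: For the last second: kickstand out (over 1.6 rad), spray button up, scooter gripped (over 3 N), at rest, upright within 0.08 rad so that neither hoop nor kickstand carries it, its wheels standing on the board (over 0.5 N; height within 8 mm) within 40 mm of their starting place (all of step 4 and value of joint kickstand above 1.6 rad and value of joint nozzle below 0.001 m and contact force between scooter and board above 0.5 N and z of scooter in the frame of board between 0.006 and 0.02 m and x of scooter in the frame of board between -0.04 and 0.04 m and y of scooter in the frame of board between -0.04 and 0.04 m and linear speed of scooter below 0.03 m/s); the arm keeps its last pose, push and grip.
It fails at once if the scooter falls over (angle between scooter's own z axis and vertical above 0.6 rad).
It fails at once if the scooter is lifted off the board (z of scooter in the frame of board above 0.06 m).
It fails at once if something else on the bench is moved more than 40 mm (distance of any of tape_roll, screw_tub, screwdriver, green_driver, pad_lock from where it was at the start of the episode above 0.04 m).
It also fails if it takes over 64 s, if anything falls off the work surface, if the arm or the gripper's body presses on something with over 40 N, if the wrist force passes 120 N, or if a joint passes its speed limit or range.

### The arm

A 6-joint arm with a two-finger parallel gripper is mounted at the origin on a cart in front of the work surface, level with it; the furniture and walls round the work are solid. World frame = base frame: x ahead of the robot, y to its left, z up, the work surface at z = 0. Lengths are in m, angles in rad, forces in N, time in s.
With the tool pointing down it reaches from about 0.3 to 0.775 m from the base axis. Payload 14.6 kg.
Tool frame: the origin (TCP) lies midway between the tips of the shut fingers; the grasp point (between the pads) lies 19 mm behind it (ctrl.grasp_offset is the distance from the TCP to the grasp point, in m); z points along the fingers, y is the line along which they close (so a half turn about z gives the same grasp; the last joint's range is limited). The gripper opens to 94 mm and grips with 3 to 60 N. Pads are 16 mm wide; open, the fingers measure 119 mm over their backs; the gripper's body (75 mm by 177 mm) begins 78 mm behind the grasp point.
Start: joints at [-1.314, 0.3, 1.521, -0, 1.321, -0.067], TCP at [0.175, -0.521, 0.182] pointing down, gripper open.
Joint ranges: [-3.03, 3.03], [-0.79, 2.21], [0.23, 2.52], [-1.04, 4.18], [0, 3.07], [-2.55, 2.55]. Speed limits (rad/s): [2.22, 2.22, 2.57, 3.14, 3.14, 3.14].

### API

Orientations are given as a 3x3 rotation matrix whose columns are the frame's x, y, z axes.
In Python, from rig import ctrl, eoat, cams, order gives the robot as it stands. Calls block until the motion is done:
- ctrl.reach(position, orientation): joint-space move of the TCP to a pose.
- ctrl.movel(position, rot=None, feed=0.15, until_force=None): straight line of the TCP; rot=None keeps the orientation; feed is the mean speed in m/s. With until_force (N) it stops when the force on the tool has changed by that much, and returns True; else False.
- ctrl.move_j(angles): joint-space move.
- eoat.grip(opening): finger opening in m; the grip force is fixed at half the most; returns when the fingers have stopped.
- ctrl.wait(seconds).
- ctrl.ik(position, orientation): joint angles nearest the present ones, or None.
- ctrl.read_state(): the state.
- cams.capture(name): name is "scene" or "top" or "wrist"; returns the picture (384x512x3 uint8, red, green, blue); there is no depth.
- cams.calibration(name): a dict with "camera_matrix" (3x3 intrinsics, pixels), "k1" (the pictures are not rectified: a ray, as slopes to the right and down, at radius r is drawn at 1 + k1 r^2 times it, then the intrinsics apply), "extrinsics" (4x4, takes a point from camera to world coordinates). Camera axes: x right, y down, z forward; pixel columns grow to the right and rows downward; lengths in m; the calibration is good to about 2 mm. A picture is of the moment at which its call begins: read the wrist's pose just before it. calibration takes no time and is no camera call; for the wrist camera it gives the pose at the moment of the call.
A pose or a line that the arm cannot do raises ctrl.MotionError and nothing moves.
- order.hand_in(): hands the job in; it is judged then, once.
Trained networks look in the newest picture that a camera, given by its name, has taken for a name from the list of things; names that differ only in an ending like _2 or _b are one class to them, and where a whole thing is asked for, a point or a joint stands for the part that bears it (a point fixed in the world has none). Each returns a list of dicts, best first, with "confidence" (0 to 1); they miss things now and then, are a little off and sometimes report something else, mostly with a low value. They report only what shows in the picture. A call takes as long as a camera call.
- cams.search_frame(target, camera): "point" ([column, row] in pixels, amid what is visible of it).
- cams.masks_of(target, camera): "mask" (384x512 bool, what is visible of it) and "point" ([column, row] in pixels, amid what is visible of it).
- cams.place_of(target, camera): "point" ([column, row] in pixels: a listed point, or the origin of a listed thing).
The state is a dict: "t": time; "joint_pos": joint angles; "joint_vel": joint speeds; "joint_torque": joint torques, N m; "eef_pos": TCP position; "ee_rot": TCP orientation; "ft_force": force on the tool from outside, world axes, zero at the start; "moment": the same for the moment, N m; "grip_width": finger opening in m; "grip_force": force on a finger pad.
Only numpy, scipy, OpenCV 4.12 (cv2) and the standard library are available. Lean on these libraries where they do the work, as an engineer would, in place of code of your own. Each camera call takes 0.05 s, during which the arm holds its last target. There are 200 camera calls.

## Working session

There is one attempt and no reset: what is moved stays moved. The work goes in short steps, each a Python script; the robot and the scene stay as the last script left them, time stands still between calls to the robot, and variables do not carry over. Pictures are saved under pics/ and viewed, at most 10 in all, crops included, and the job is handed in when it is done.

```bash
ls; mkdir -p pics; python3 - <<'E'
from rig import ctrl,eoat,cams,order
import cv2,numpy as np
for c in ("scene","top"):
    im=cams.capture(c); cv2.imwrite(f"pics/{c}0.png",cv2.cvtColor(im,cv2.COLOR_RGB2BGR))
    k=cams.calibration(c); print(c,np.round(k["camera_matrix"],1).tolist(),k["k1"],np.round(k["extrinsics"],3).tolist())
    for n in ["board","hoop","scooter","steering_tube_top","kickstand_hinge","kickstand_foot","kickstand_tang","nozzle_top","tape_roll"]:
        print(n,[(np.round(d["point"],1).tolist(),round(d["confidence"],2)) for d in cams.place_of(n,c)[:2]])
print(ctrl.read_state()["t"])
E
```

```text
pics
scene [[386.6, 0.0, 254.4], [0.0, 386.6, 196.8], [0.0, 0.0, 1.0]] 0.012733803311528524 [[0.457, -0.492, 0.741, -0.572], [-0.89, -0.25, 0.383, -0.495], [-0.003, -0.834, -0.551, 0.991], [0.0, 0.0, 0.0, 1.0]]
board [([284.2, 238.1], 0.64)]
hoop []
scooter [([280.9, 236.9], 0.84)]
steering_tube_top []
kickstand_hinge [([281.8, 219.2], 0.59), ([300.5, 225.6], 0.46)]
kickstand_foot [([301.0, 224.1], 0.57)]
kickstand_tang [([294.6, 222.6], 0.59)]
nozzle_top []
tape_roll [([325.2, 260.3], 0.73)]
top [[356.7, 0.0, 261.5], [0.0, 356.7, 191.0], [0.0, 0.0, 1.0]] 0.006815351884211941 [[-0.007, -0.996, 0.095, 0.403], [-1.0, 0.007, 0.0, 0.048], [-0.001, -0.095, -0.996, 1.424], [0.0, 0.0, 0.0, 1.0]]
board []
hoop [([241.2, 165.1], 0.9), ([309.0, 198.2], 0.47)]
scooter [([287.4, 186.9], 0.89)]
steering_tube_top [([235.9, 156.9], 0.72)]
kickstand_hinge [([287.2, 193.4], 0.79), ([181.0, 193.7], 0.36)]
kickstand_foot [([385.4, 227.2], 0.68), ([305.6, 198.2], 0.65)]
kickstand_tang [([303.9, 199.1], 0.46), ([142.9, 217.1], 0.24)]
nozzle_top [([248.5, 210.6], 0.62)]
tape_roll [([333.7, 202.2], 0.55), ([234.5, 156.8], 0.31)]
1.0
```

View pics/scene0.png

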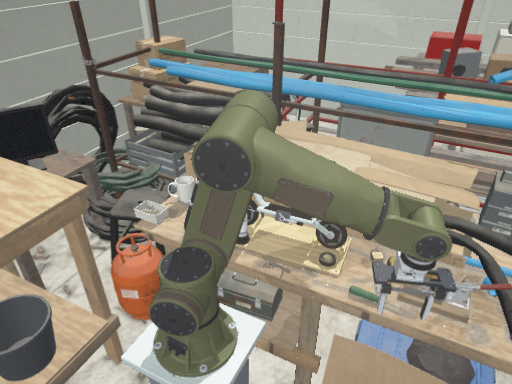

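View pics/top0.png

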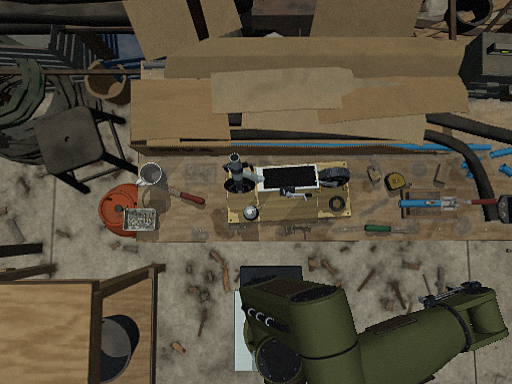

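```bash
cat > h.py <<'E'
from rig import ctrl,eoat,cams,order
import cv2,numpy as np
from scipy.optimize import least_squares
d=np.deg2rad
A=np.array([-np.cos(d(23)),0,np.sin(d(23))]); DN=np.array([-np.sin(d(23)),0,-np.cos(d(23))])
H=np.array([-.06,0,.09])
def leg(q,r,o): return H+r*(np.cos(q)*np.array([0,-1,0])+np.sin(q)*DN)+o*A
def s2b(p,lean=d(17)):
    c,s=np.cos(lean),np.sin(lean); x,y,z=p
    return np.array([x*c+z*s,y,.012-x*s+z*c])
def rz(a): return np.array([[np.cos(a),-np.sin(a),0],[np.sin(a),np.cos(a),0],[0,0,1]])
def b2w(P,p): return rz(P[2])@p+np.array([P[0],P[1],0])
def model(q=0,lean=d(17)):
    return dict(steering_tube_top=s2b([0,.18,.285],lean),kickstand_hinge=s2b(H,lean),kickstand_foot=s2b(leg(q,.078,.014),lean),
      kickstand_tang=s2b(leg(q,.06,.04),lean),nozzle_top=np.array([-.09,.145,.178]),scooter=s2b([0,0,0],lean))
def proj(p,k):
    q=np.linalg.inv(k["extrinsics"])@np.append(p,1); u=q[:2]/q[2]; u=u*(1+k["k1"]*(u@u))
    return np.asarray(k["camera_matrix"])[:2,:2]@u+np.asarray(k["camera_matrix"])[:2,2]
def show(im,name): cv2.imwrite(f"pics/{name}.png",cv2.cvtColor(im,cv2.COLOR_RGB2BGR))
def rot(yaw,tilt=0):
    "tool down, finger closing line (tool y) at world angle yaw"
    y=np.array([np.cos(yaw),np.sin(yaw),0]); z=np.array([0,0,-1.]); return np.column_stack([np.cross(y,z),y,z])
def obs(cam,names,n=4):
    k=cams.calibration(cam); o=[]
    for t in names:
        for e in cams.place_of(t,cam)[:n]:
            o.append((t,np.array(e["point"]),e["confidence"],k))
    return o
def fit(o,P0,M,gate=15,f=2.0):
    o=[x for x in o if np.linalg.norm(proj(b2w(P0,M[x[0]]),x[3])-x[1])<gate]
    r=least_squares(lambda P:np.concatenate([(proj(b2w(P,M[t]),k)-u)*c for t,u,c,k in o]),P0,loss="soft_l1",f_scale=f)
    for t,u,c,k in o: print("  ",t,np.round(u-proj(b2w(r.x,M[t]),k),1),round(c,2))
    return r.x
E
python3 - <<'E'
from h import *
cams.capture("top"); M=model()
o=obs("top",M)
k=o[0][3]
P=fit(o,[.45,0,0],M,60); P=fit(o,P,M,8,1.); print(P)
for n,v in M.items(): print(n,np.round(b2w(P,v),3))
cams.capture("scene")
print([(x[0],np.round(x[1]-proj(b2w(P,M[x[0]]),x[3]),1)) for x in obs("scene",M)])
s=ctrl.read_state(); print(np.round(s["ee_rot"],3).tolist()); 
k=cams.calibration("wrist");E=np.eye(4);E[:3,:3]=s["ee_rot"];E[:3,3]=s["eef_pos"]; print(np.round(np.linalg.inv(E)@k["extrinsics"],3).tolist(),k["camera_matrix"])
for yaw in (P[2]+np.pi/2,P[2]-np.pi/2,P[2],P[2]+np.pi):
    q=ctrl.ik(b2w(P,np.array([-.09,.145,.33])),rot(yaw)); print(yaw,None if q is None else np.round(q,2))
E
```

```text
steering_tube_top [-0.7 -0.1] 0.77
   kickstand_hinge [1.  0.7] 0.77
   kickstand_foot [-0.5  1.2] 0.45
   kickstand_tang [1.9 1.7] 0.41
   kickstand_tang [-15.2 -10.5] 0.32
   nozzle_top [ 3.3 -2.4] 0.49
   scooter [ 0.9 -1.1] 0.79
   scooter [-37.1  24.6] 0.49
   steering_tube_top [-1.5 -0.1] 0.77
   kickstand_hinge [0.3 0.8] 0.77
   kickstand_foot [-1.3  1.3] 0.45
   kickstand_tang [1.1 1.8] 0.41
   nozzle_top [ 2.5 -2.3] 0.49
   scooter [ 0.2 -1. ] 0.79
[ 0.54387751 -0.04745876  0.03354998]
steering_tube_top [0.621 0.135 0.285]
kickstand_hinge [ 0.513 -0.049  0.116]
kickstand_foot [ 0.505 -0.127  0.125]
kickstand_tang [ 0.484 -0.109  0.141]
nozzle_top [0.449 0.094 0.178]
scooter [ 0.544 -0.047  0.012]
[('steering_tube_top', array([29.7, 76.8])), ('kickstand_hinge', array([-1.4, -2.3])), ('kickstand_foot', array([26.7, 35. ])), ('kickstand_foot', array([0.2, 0.3])), ('kickstand_tang', array([1.1, 0.5])), ('scooter', array([-1.5,  1.7]))]
[[0.948, 0.318, -0.0], [0.318, -0.948, 0.0], [-0.0, -0.0, -1.0]]
[[-0.0, -0.962, -0.273, 0.08], [1.0, -0.0, -0.0, -0.0], [0.0, -0.273, 0.962, -0.203], [0.0, 0.0, 0.0, 1.0]] [[334.2472002    0.         258.20151892]
 [  0.         334.2472002  190.20513111]
 [  0.           0.           1.        ]]
1.6043463042713366 [ 0.13  0.02  1.51 -0.    1.61 -1.48]
-1.5372463493184565 [ 0.13  0.02  1.51 -0.    1.61  1.66]
0.033549977476439966 [ 0.13  0.02  1.51 -0.    1.61  0.09]
3.175142631066233 None
```

```bash
cat > a.py <<'E'
from h import *
P=np.array([0.5439,-0.0475,0.0335]); M=model(); R=rot(P[2]+np.pi/2)
eoat.grip(0.0); o=[]
for i,p in enumerate([[-.09,.12,.36],[-.11,-.05,.33],[-.02,.1,.42]]):
    ctrl.reach(b2w(P,np.array(p)),R); ctrl.wait(.2)
    im=cams.capture("wrist"); show(im,f"w{i}"); o+=obs("wrist",M,2)
P=fit(o,P,M,50,3.); print(P); P=fit(o,P,M,12,1.5); print(P)
np.save("P.npy",P)
for n,v in M.items(): print(n,np.round(b2w(P,v),4))
s=ctrl.read_state(); print(s["t"],s["ft_force"],s["grip_width"])
E
python3 a.py
```

```text
kickstand_hinge [-2.7  0.6] 0.55
   kickstand_foot [ 3.6 -1.9] 0.76
   kickstand_tang [ 2.1 -0.4] 0.97
   nozzle_top [-2.2 -0.2] 0.86
   scooter [ 3.1 -3.4] 0.66
   kickstand_hinge [-4.4  1.8] 0.56
   kickstand_foot [ 0.6 -0.6] 0.75
   kickstand_tang [0.6 0.8] 0.69
   nozzle_top [-1.5  0.9] 0.82
   scooter [-0.3  0.2] 0.57
   steering_tube_top [3.2 1.7] 0.56
   kickstand_hinge [-3.6  0.4] 0.82
   kickstand_foot [-0.9  0.1] 0.97
   kickstand_tang [ 3.8 -0.2] 0.94
   nozzle_top [-2.  -1.4] 0.5
   scooter [-0.9 -0.1] 0.77
[ 0.5496331  -0.04866625  0.04981157]
   kickstand_hinge [-2.6  0.6] 0.55
   kickstand_foot [ 3.7 -1.9] 0.76
   kickstand_tang [ 2.3 -0.4] 0.97
   nozzle_top [-2.  -0.3] 0.86
   scooter [ 3.2 -3.4] 0.66
   kickstand_hinge [-4.2  1.8] 0.56
   kickstand_foot [ 0.7 -0.6] 0.75
   kickstand_tang [0.8 0.8] 0.69
   nozzle_top [-1.3  0.8] 0.82
   scooter [-0.1  0.1] 0.57
   steering_tube_top [3.4 1.6] 0.56
   kickstand_hinge [-3.5  0.4] 0.82
   kickstand_foot [-0.8  0.1] 0.97
   kickstand_tang [ 3.9 -0.2] 0.94
   nozzle_top [-1.8 -1.4] 0.5
   scooter [-0.8 -0.2] 0.77
[ 0.54966027 -0.04887176  0.04940563]
steering_tube_top [0.624  0.135  0.2845]
kickstand_hinge [ 0.5186 -0.0504  0.1156]
kickstand_foot [ 0.5118 -0.1288  0.1246]
kickstand_tang [ 0.491  -0.1118  0.1413]
nozzle_top [0.4526 0.0915 0.178 ]
scooter [ 0.5497 -0.0489  0.012 ]
8.7083 [-0.59146772  0.63573062  0.5029433 ] 0.0002998630445535162
```

```bash
python3 - <<'E'
import cv2,numpy as np
a=cv2.imread("pics/w0.png");b=cv2.imread("pics/w1.png");cv2.imwrite("pics/w01.png",cv2.resize(np.vstack([a,b]),None,fx=.78,fy=.78))
E
```

```text
(no output)
```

View pics/w01.png

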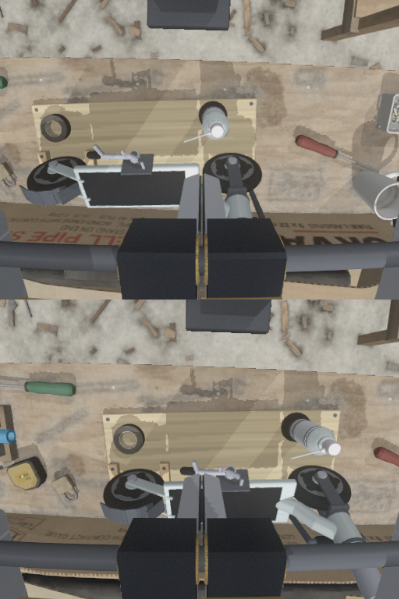

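```bash
cat > b.py <<'E'
from h import *
P=np.load("P.npy"); M=model(); R=rot(P[2]+np.pi/2); n=b2w(P,M["nozzle_top"])
ctrl.reach(n+[0,0,.08],R); ctrl.movel(n+[0,0,.012],feed=.1); ctrl.wait(.1)
s=ctrl.read_state();f0=np.array(s["ft_force"]);print("above",s["eef_pos"]-n,f0)
r=ctrl.movel(n-[0,0,.0085],feed=.02,until_force=11)
ctrl.wait(.4); s=ctrl.read_state(); print(r,s["eef_pos"]-n,s["ft_force"]-f0)
E
python3 b.py
```

```text
above [3.61502873e-04 4.07475764e-05 1.27117594e-02] [-0.70085312  0.6027797   0.09817466]
False [-1.01651790e-05  2.26045956e-05 -8.48563999e-03] [ 1.07196873 -1.29824022 -0.16273955]
```

```bash
python3 - <<'E'
from h import *
im=cams.capture("wrist"); show(im,"w3"); P=np.load("P.npy");M=model()
o=obs("wrist",["nozzle_top","kickstand_tang"],2)
for x in o: print(x[0],x[1],x[2],proj(b2w(P,M[x[0]]),x[3]))
s=ctrl.read_state();print(proj(s["eef_pos"],o[0][3]),s["eef_pos"],s["ft_force"])
c=im[120:380,120:420]; show(cv2.resize(c,None,fx=2.3,fy=2.3),"w3c")
E
```

```text
nozzle_top [256.7 226.5] 0.7 [257.36782193 227.06802924]
nozzle_top [ 90.4 261.1] 0.52 [257.36782193 227.06802924]
kickstand_tang [  4.2 244.1] 0.7 [ -1.07393369 241.01093649]
[257.41004189 222.12699665] [0.45261575 0.09151321 0.16949979] [ 0.80915967 -0.17296663 -0.58267401]
```

View pics/w3c.png

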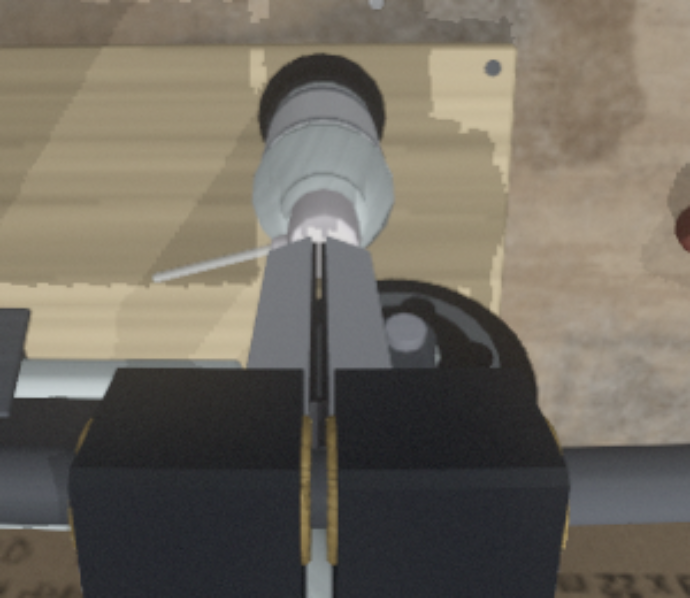

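```bash
python3 - <<'E'
from h import *
s=ctrl.read_state();p=np.array(s["eef_pos"]);f0=np.array(s["ft_force"]);k=cams.calibration("wrist")
P=np.load("P.npy")
print("finger front edge",proj(p+[-.008,0,0],k),"back",proj(p+[.008,0,0],k))
for z in (.178,.173):
    print(z,[np.round(proj(b2w(P,np.array([-.09+dx,.145+dy,z])),k),1) for dx,dy in((-.0105,0),(.0105,0),(0,.0105),(0,-.0105))])
print(s["grip_force"],np.round(s["joint_torque"],2))
for i in range(8):
    q=p-[0,0,.0015*(i+1)]
    r=ctrl.movel(q,feed=.02,until_force=11); ctrl.wait(.1); s=ctrl.read_state()
    print(r,np.round(s["eef_pos"],4),np.round(s["ft_force"]-f0,2))
    if r or np.linalg.norm(s["ft_force"]-f0)>8: break
E
```

```text
finger front edge [258.01635554 210.48107605] back [256.81717965 233.5433601 ]
0.178 [array([257.4, 211.2]), array([257.4, 242.5]), array([274.2, 227.1]), array([240.5, 227.1])]
0.173 [array([257.4, 208.5]), array([257.4, 239.3]), array([273.8, 224.1]), array([240.9, 224.1])]
0.0 [-0.000e+00 -4.117e+01 -3.430e+01 -1.000e-02  8.000e-02 -0.000e+00]
False [0.4526 0.0915 0.168 ] [-1.45  0.61  0.58]
False [0.4526 0.0915 0.1665] [-0.46 -0.8   0.87]
False [0.4526 0.0915 0.165 ] [-0.85  0.81  0.7 ]
False [0.4526 0.0915 0.1635] [-1.55 -0.09  0.97]
False [0.4526 0.0915 0.162 ] [-1.18  0.26  0.27]
False [0.4526 0.0915 0.1605] [-0.43  0.19  0.5 ]
False [0.4526 0.0915 0.159 ] [-1.5   0.5   0.28]
False [0.4526 0.0915 0.1575] [-0.54  0.89  0.86]
```

```bash
python3 - <<'E'
from h import *
im=cams.capture("wrist"); c=im[150:300,180:340]; show(cv2.resize(c,None,fx=4,fy=4,interpolation=cv2.INTER_CUBIC),"w4c")
print([(x["point"],x["confidence"]) for x in cams.place_of("nozzle_top","wrist")])
s=ctrl.read_state();k=cams.calibration("wrist");print(proj(s["eef_pos"],k),s["eef_pos"])
P=np.load("P.npy");print(proj(b2w(P,model()["nozzle_top"]),k))
E
```

```text
[([254.5, 233.0], 0.56)]
[257.36851671 222.10627082] [0.45262292 0.0914936  0.15750102]
[257.30557371 234.71793188]
```

View pics/w4c.png

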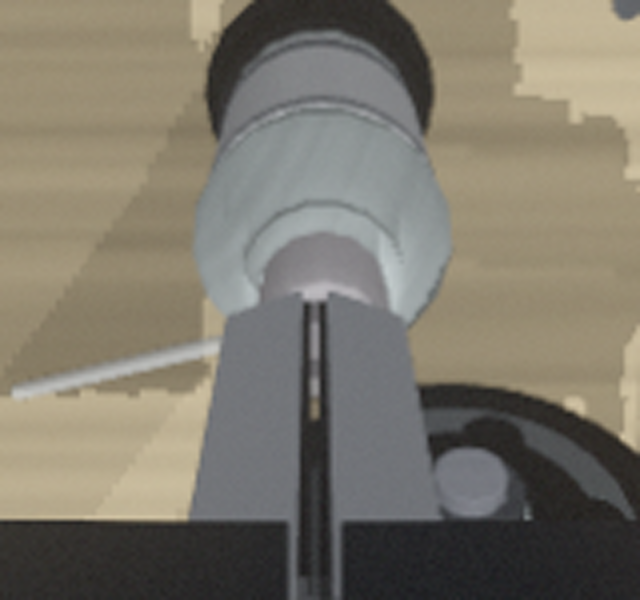

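```bash
python3 - <<'E'
from h import *
s=ctrl.read_state();p=np.array(s["eef_pos"]);f0=np.array(s["ft_force"])
for i in range(14):
    q=p-[0,0,.0015*(i+1)]
    r=ctrl.movel(q,feed=.03,until_force=11); s=ctrl.read_state()
    print(r,np.round(s["eef_pos"],4),np.round(s["ft_force"]-f0,2),round(s["grip_width"],4),s["t"])
    if r or np.linalg.norm(s["ft_force"]-f0)>5: break
E
```

```text
False [0.4526 0.0915 0.1559] [-1.07 -0.04 -0.18] 0.0004 15.2667
False [0.4528 0.0915 0.1546] [-0.53  0.56  1.03] 0.0005 15.5167
False [0.4528 0.0915 0.1531] [0.02 1.1  2.54] 0.0006 15.7667
False [0.4527 0.0915 0.1516] [-0.62  0.89  3.66] 0.0002 16.0167
False [0.4528 0.0915 0.1502] [-1.04  0.2   4.67] 0.0004 16.2667
False [0.453  0.0915 0.1497] [-4.23  0.52 14.99] 0.0002 16.5167
```

```bash
python3 - <<'E'
from h import *
ctrl.wait(.3); s=ctrl.read_state(); print(s["eef_pos"],s["ft_force"],s["t"],ctrl.grasp_offset)
p=np.array(s["eef_pos"]); ctrl.movel(p+[0,0,.03],feed=.06); 
o=[];M=model();P=np.load("P.npy")
R=rot(P[2]+np.pi/2)
for q in ([-.09,.10,.30],[-.13,0.02,.27],[-.06,.02,.40]):
    ctrl.reach(b2w(P,np.array(q)),R); ctrl.wait(.15); cams.capture("wrist"); o+=obs("wrist",M,2)
cams.capture("top"); o+=obs("top",M,2)
o=[x for x in o if np.linalg.norm(proj(b2w(P,M[x[0]]),x[3])-x[1])<25]
def f(Q): return np.concatenate([(proj(b2w(Q[:3],M[t])+[0,0,Q[3]],k)-u)*c for t,u,c,k in o])
r=least_squares(f,np.append(P,0),loss="soft_l1",f_scale=2.); print(r.x)
for x in o: print(x[0],np.round(x[1]-proj(b2w(r.x[:3],M[x[0]])+[0,0,r.x[3]],x[3]),1),round(x[2],2))
for t in ("nozzle_top","kickstand_tang","steering_tube_top","kickstand_foot"):
    oo=[x for x in o if x[0]==t]
    g=least_squares(lambda X:np.concatenate([proj(X,k)-u for _,u,c,k in oo]),b2w(P,M[t]),loss="soft_l1"); print(t,len(oo),np.round(g.x,4),np.round(b2w(P,M[t]),4))
print(ctrl.read_state()["t"])
E
```

```text
[0.45300055 0.09153113 0.14965146] [-4.27866829 -0.8267158  16.1986581 ] 16.8167 0.0188
[ 5.50961045e-01 -4.74095032e-02  5.36133278e-02 -5.62391239e-05]
kickstand_hinge [0.5 0.2] 0.94
kickstand_foot [ 0.4 -0.3] 0.67
kickstand_tang [ 3.3 -2.3] 0.74
nozzle_top [-4.6  0.1] 0.65
scooter [2.3 0.3] 0.7
kickstand_hinge [-4.1  2.6] 0.95
kickstand_foot [ 0.3 -0.2] 0.71
kickstand_tang [0.  2.6] 0.85
nozzle_top [ 0.7 -0.1] 0.88
steering_tube_top [-0.2  0.6] 0.93
kickstand_hinge [-1.7 -1.5] 0.93
kickstand_foot [-2.   0.6] 0.73
kickstand_tang [ 2.9 -2. ] 0.68
nozzle_top [-0.3  0.1] 0.71
scooter [ 0.2 -1.6] 0.67
scooter [ 6.8 -1.2] 0.65
steering_tube_top [0.1 1.8] 0.89
nozzle_top [-1.4  1. ] 0.56
nozzle_top 4 [0.4516 0.0899 0.1844] [0.4526 0.0915 0.178 ]
kickstand_tang 3 [ 0.4889 -0.1059  0.1477] [ 0.491  -0.1118  0.1413]
steering_tube_top 2 [0.6202 0.133  0.2916] [0.624  0.135  0.2845]
kickstand_foot 3 [ 0.5156 -0.1296  0.1189] [ 0.5118 -0.1288  0.1246]
21.0167
```

```bash
cat > c.py <<'E'
from h import *
P=np.array([.5503,-.0481,.0515]); np.save("P.npy",P); R=rot(P[2]+np.pi/2); TIP=.0232
def tip(q,dz=0):
    a=s2b(leg(q,.06,.030)); a[2]=s2b(leg(q,.06,.04))[2]+.003-TIP+dz; return b2w(P,a)
ctrl.reach(tip(0,.06),R); ctrl.movel(tip(0,.008),feed=.12); ctrl.wait(.1)
f0=np.array(ctrl.read_state()["ft_force"])
for q in np.arange(0,1.21,.15):
    r=ctrl.movel(tip(q),feed=.06,until_force=12); s=ctrl.read_state(); f=s["ft_force"]-f0
    print(round(q,2),r,np.round(s["eef_pos"]-tip(q),4),np.round(f,1))
    if r: break
im=cams.capture("wrist"); show(im,"w5"); print(s["t"])
for t in ("kickstand_foot","kickstand_tang"):
  for x in obs("wrist",[t],2): print(t,x[1],x[2],[np.round(proj(b2w(P,model(q)[t]),x[3])) for q in (0,.85,1.2,1.75)])
E
python3 c.py
```

```text
0.0 False [-0.0001  0.0001 -0.0002] [ 0.8  0.9 -0. ]
0.15 False [-0.0004  0.     -0.0003] [ 0.3 -0.3  0.3]
0.3 False [-0.0004  0.0001 -0.0003] [-0.7 -0.6  0.9]
0.45 False [-0.0004  0.0002 -0.0003] [0.3 0.1 0.7]
0.6 False [-0.0003  0.0002 -0.0003] [-0.  -0.4  0.4]
0.75 False [-0.0003  0.0002 -0.0002] [ 0.1 -1.1  0.1]
0.9 False [-0.0002  0.0003 -0.0002] [-1.3  0.3  0. ]
1.05 False [-0.0002  0.0003 -0.0001] [-0.4 -0.3 -0.4]
1.2 False [-0.0001  0.0003 -0.0001] [-0.5 -0.1  0.4]
25.3083
kickstand_foot [311.6 214.9] 0.81 [array([157., 331.]), array([212., 238.]), array([248., 219.]), array([309., 214.])]
kickstand_tang [308.1 217.5] 0.74 [array([180., 321.]), array([226., 239.]), array([257., 222.]), array([312., 218.])]
```

View pics/w5.png

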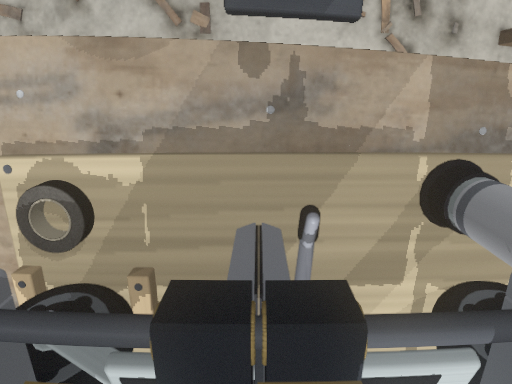

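```bash
cat > d.py <<'E'
from h import *
P=np.load("P.npy"); R=rot(P[2]+np.pi/2); M=model(1.75)
p=np.array(ctrl.read_state()["eef_pos"]); ctrl.movel(p+[0,0,.10],feed=.2); 
T=b2w(P,M["steering_tube_top"]); o=[]
ux=b2w(P,np.array([1.,0,0]))-[P[0],P[1],0]
ctrl.reach(T-.06*ux+[0,0,.13],R); eoat.grip(.075); ctrl.wait(.1); im=cams.capture("wrist"); show(im,"w6"); o+=obs("wrist",["steering_tube_top","hoop"],1)
for x in o: print(x[0],x[1],x[2], proj(T,x[3]) )
u=[x for x in o if x[0]=="steering_tube_top"]
if u:
    g=least_squares(lambda X:proj(np.append(X,T[2]),u[0][3])-u[0][1],T[:2]).x; print("T",T,g); np.save("T.npy",np.append(g,T[2]))
print(ctrl.read_state()["t"],ctrl.ik(b2w(P,np.array([.077,.18,.22])),R))
E
python3 d.py
```

```text
steering_tube_top [258.1 230.2] 0.72 [257.73763128 230.41121951]
T [0.62424956 0.13595074 0.28454686] [0.62398593 0.13632609]
28.8167 [ 1.58171316e-01  4.65875216e-01  1.20670380e+00 -4.44089210e-16
  1.46901363e+00 -1.46412501e+00]
```

View pics/w6.png

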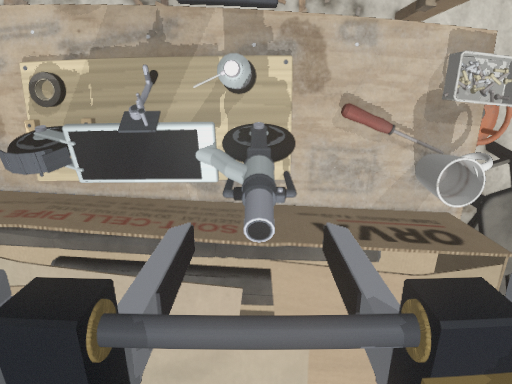

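```bash
cat > e.py <<'E'
from h import *
P=np.load("P.npy"); R=rot(P[2]+np.pi/2); T=np.load("T.npy")
ux=rz(P[2])[:,0]
G=T-.0067*ux; G[2]=.222
ctrl.reach(G+[0,0,.10],R); r=ctrl.movel(G,feed=.1,until_force=8); s=ctrl.read_state(); print(r,s["eef_pos"]-G,s["ft_force"])
if not r:
    w=eoat.grip(.02); ctrl.wait(.2); s=ctrl.read_state(); print(w,s["grip_width"],s["grip_force"],s["ft_force"],s["t"])
im=cams.capture("wrist"); show(im,"w7")
E
python3 e.py
```

```text
False [2.44154021e-04 3.82172519e-05 7.73865505e-04] [-0.55202413 -0.83770772  0.13954503]
False 0.033504761961207066 29.999307990074158 [-0.0565193   1.25140288  0.08768779] 31.3917
```

View pics/w7.png

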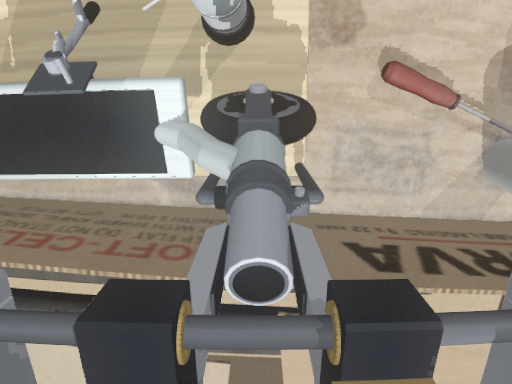

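```bash
cat > f.py <<'E'
from h import *
P=np.load("P.npy"); ux=rz(P[2])[:,0]; p0=np.array(ctrl.read_state()["eef_pos"]); S=.258; a0=d(17)
for a in np.deg2rad([14,11,8,5,2.5,0]):
    q=p0+S*(np.sin(a)-np.sin(a0))*ux+[0,0,S*(np.cos(a)-np.cos(a0))]
    ctrl.movel(q,feed=.04); s=ctrl.read_state(); print(round(np.rad2deg(a),1),np.round(s["eef_pos"]-q,4),np.round(s["ft_force"],1),round(s["grip_width"],4),round(s["grip_force"],1),s["t"])
ctrl.wait(.5); s=ctrl.read_state(); print(s["ft_force"],s["t"])
im=cams.capture("wrist"); show(im,"w8"); M=model(1.75,0)
for x in obs("wrist",M,1): print(x[0],x[1]-proj(b2w(P,M[x[0]]),x[3]),x[2])
im=cams.capture("top"); show(im,"t8")
for x in obs("top",M,1): print("top",x[0],x[1]-proj(b2w(P,M[x[0]]),x[3]),x[2])
E
python3 f.py
```

```text
14.0 [-0.0004  0.     -0.0003] [ 0.6  1.1 -3.9] 0.0338 30.0 31.9333
11.0 [-0.0002  0.     -0.0001] [ 0.8  1.  -7. ] 0.0336 30.0 32.425
8.0 [-0.0001 -0.      0.0002] [ 0.8  0.2 -7.1] 0.0333 30.0 32.9167
5.0 [-0.0001 -0.      0.0002] [ 1.5  1.1 -6.5] 0.0339 30.0 33.4083
2.5 [-0.0001 -0.0001  0.0002] [ 0.6  1.2 -6.4] 0.0336 30.0 33.8417
0.0 [-0.0001 -0.      0.0002] [ 0.8  0.  -6.4] 0.0336 30.0 34.275
[ 0.8503842   0.7782708  -4.78961908] 34.775
steering_tube_top [ 0.28422566 14.14855989] 0.72
kickstand_hinge [-15.94977889  -4.57110672] 0.6
kickstand_foot [-19.84029432 -17.70915806] 0.6
kickstand_tang [-22.3656408  -15.22760126] 0.72
nozzle_top [ 2.55171672 -1.17724043] 0.79
scooter [ -1.2446447 -19.3184696] 0.78
top steering_tube_top [-4.00609333 -0.94545841] 0.77
top kickstand_hinge [0.0507202  4.16407171] 0.78
top kickstand_foot [0.14523968 5.73562848] 0.51
top kickstand_tang [ 3.58209304 -1.4613932 ] 0.47
top scooter [0.30531925 5.17889406] 0.59
```

View pics/w8.png

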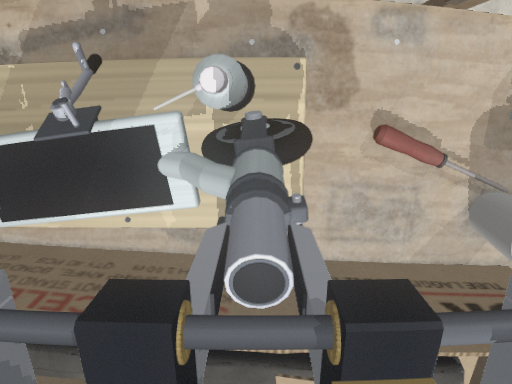

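```bash
cat > g.py <<'E'
from h import *
P=np.load("P.npy"); ux=rz(P[2])[:,0]; T=np.load("T.npy"); R0=rot(P[2]+np.pi/2)
p0=T-.0067*ux; p0[2]=.2222; S=.258; a0=d(17)
for a in np.deg2rad([5,11,17]):
    q=p0+S*(np.sin(a)-np.sin(a0))*ux+[0,0,S*(np.cos(a)-np.cos(a0))]
    ctrl.movel(q,feed=.05); s=ctrl.read_state(); print(round(np.rad2deg(a),1),np.round(s["ft_force"],1),round(s["grip_width"],4))
ctrl.wait(.3); s=ctrl.read_state(); print(s["ft_force"],s["moment"],s["t"])
im=cams.capture("wrist"); show(im,"w9"); M=model(1.75)
for x in obs("wrist",M,1): print(x[0],x[1]-proj(b2w(P,M[x[0]]),x[3]),x[2])
uy=rz(P[2])[:,1]; O=np.array([P[0],P[1],.012])
for a in (10,5,0):
    Q=cv2.Rodrigues(uy*(d(a)-a0))[0]; print(a,ctrl.ik(O+Q@(p0-O),Q@R0))
E
python3 g.py
```

```text
5.0 [-0.3 -0.  -5.9] 0.0334
11.0 [-0.3  0.4 -5.9] 0.0337
17.0 [ 0.1  1.5 -0.2] 0.0339
[-0.12620629  1.54970329  0.60348913] [0.32611619 0.17685545 0.15127068] 37.7583
steering_tube_top [1.1774295  1.04270005] 0.91
kickstand_hinge [-3.09338626  1.72389345] 0.58
kickstand_foot [-1.36645158  2.30105441] 0.67
scooter [-0.44831356 -1.50854768] 0.82
10 [ 0.17055772  0.31719106  1.39248152 -0.01497988  1.3106313  -1.44876408]
5 [ 0.18060552  0.21736355  1.51952317 -0.02875637  1.19710013 -1.43398155]
0 [ 0.19241668  0.12106601  1.64223854 -0.04645793  1.08480193 -1.41424886]
```

View pics/w9.png

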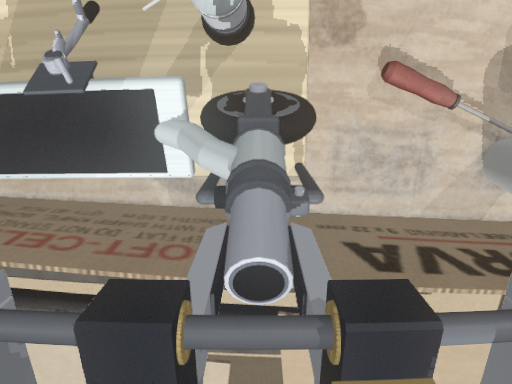

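```bash
cat > i.py <<'E'
from h import *
P=np.load("P.npy"); s=ctrl.read_state(); p0=np.array(s["eef_pos"]); R0=np.array(s["ee_rot"]); a0=d(17)
uy=rz(P[2])[:,1]; O=np.array([P[0],P[1],.012])
for a in (15,13,11,9,7,5,3,1.5,0):
    Q=cv2.Rodrigues(uy*(d(a)-a0))[0]; q=O+Q@(p0-O)
    ctrl.movel(q,Q@R0,feed=.03); s=ctrl.read_state(); print(a,np.round(s["eef_pos"]-q,4),np.round(s["ft_force"],1),round(s["grip_width"],4),round(s["t"],1))
    if np.linalg.norm(s["ft_force"])>25: break
ctrl.wait(.4); s=ctrl.read_state(); print(s["ft_force"],s["moment"],s["grip_force"])
M=model(1.75,d(a))
for c in ("wrist","top"):
    cams.capture(c)
    for x in obs(c,M,1): print(c,x[0],np.round(x[1]-proj(b2w(P,M[x[0]]),x[3]),1),round(x[2],2))
print(ctrl.read_state()["t"])
E
python3 i.py
```

```text
15 [-0.0001 -0.      0.0001] [-0.   1.   0.3] 0.0337 38.5
13 [ 0.     -0.      0.0001] [0.3 0.8 0.7] 0.0336 38.9
11 [ 0.     -0.      0.0001] [0.4 0.5 2.3] 0.0337 39.3
9 [0.     0.     0.0001] [-1.2  0.2  3.1] 0.0334 39.7
7 [ 0.0001 -0.      0.0001] [-0.3  0.8  4. ] 0.0334 40.1
5 [0.0001 0.     0.0001] [-0.2  0.2  4. ] 0.0335 40.6
3 [0.0002 0.     0.0002] [-0.9  0.7  6.1] 0.0338 41.0
1.5 [0.0002 0.     0.0002] [-0.8 -0.1  4.9] 0.0335 41.3
0 [0.0002 0.     0.0003] [-2.  -0.7  5.7] 0.0335 41.6
[-2.37417684  0.58055154  6.14570106] [0.14141167 0.2922371  0.04063365] 30.00131070613861
wrist steering_tube_top [0.9 1.3] 0.89
wrist kickstand_hinge [-3.6  0.1] 0.86
wrist kickstand_foot [-0.3 -1.2] 0.68
wrist nozzle_top [-0.9  0.8] 0.94
wrist scooter [ 0.8 -3.1] 0.73
top steering_tube_top [51.6  6.5] 0.63
top kickstand_hinge [2.5 0.8] 0.73
top kickstand_foot [-2.4  1.6] 0.62
top kickstand_tang [ 1.3 -1.4] 0.42
top scooter [ 0.6 -0.7] 0.93
42.75
```

```bash
python3 -c "
from rig import order,ctrl
ctrl.wait(.4); print(order.hand_in())"
```

```text
the job is handed in; nothing more can be done
None
```

I sprayed the pivot, swung the kickstand fully out, and handed in with the scooter held upright on its wheels, still gripped at 30 N and pressing about 6 N on the board; my first try at raising it lifted the front wheel about 11 mm, so I set it back and redid it, and no verdict was shown.

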